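Gather strap seals in a tote's picking corner and hold them there

ROBOT

A 6-joint arm with a two-finger parallel gripper is mounted at the origin on a cart in front of the work surface, level with it; the furniture and walls round the work are solid. World frame = base frame: x ahead of the robot, y to its left, z up, the work surface at z = 0. Lengths are in mm, angles in rad, forces in N, time in s.
With the tool pointing down it reaches from about 400 to 925 mm from the base axis. Payload 12.5 kg.
Tool frame: the origin (TCP) lies at the very end of the fingers, on their centre line; the grasp point (between the pads) lies env.grip_point_offset behind it (env.grip_point_offset is the distance from the TCP to the grasp point, in mm); y points along the fingers, z is the direction in which the jaws open and shut, and the axes are right-handed (so a half turn about y gives the same grasp; the last joint's range is limited). The gripper opens to 95 mm and grips with 3 to 60 N. Pads are 20 mm wide; open, the fingers measure 119 mm over their backs; the gripper's body (75 mm by 180 mm) begins 59 mm behind the grasp point.
Start: joints at [1.047, 0.491, 1.559, -0, 1.092, -0.106], TCP at [253.58, 571.265, 214.661] pointing down, gripper open.
Joint ranges: [-3.1, 3.1], [-0.84, 2.19], [0.05, 2.79], [-1.13, 4.28], [0.06, 2.93], [-2.69, 2.69]. Speed limits (rad/s): [2.22, 2.22, 2.79, 3.14, 3.14, 3.14].

INTERFACE

Orientations are given as [roll, pitch, yaw] about the fixed x, y, z axes, in that order (R = Rz(yaw) Ry(pitch) Rx(roll)).
In Python, from cell import readout, read_camera, env, nets gives the robot as it stands.
- The arm moves only by the tool apply_moves, never from a script. Its argument "increments" is a list of rows, each a list of 3 entries, a list of its own where there are three numbers: the shift along the tool's x, y, z in cm, then the turn, a rotation vector about the tool's x, y, z in degrees, then the finger opening in cm, from 0 to 9.51. A call has exactly 5 rows; each row shifts and turns the pose as measured when the row begins, along the tool's axes as they then stand; what a row does not reach is not made up. A row lasts 1/8 s, in which the tool goes at most 62.5 mm and 10.7 degrees, less where a joint would pass 70% of its speed; a pose out of reach is approached as far as the arm can. A call with a gripper value outside its range is refused whole. The fingers move at their own pace and stop on an object; the grip force is fixed at half the most. Time passes only in rows, so rows that do not move let the fingers close, or fill a call up. It gives the time, the measured TCP pose, the force and the opening at its end, in the units of the state.
- readout.state(): the state, without advancing time (a new reading comes with each control period).
- read_camera(name): name is "scene" or "top"; returns a dict with "img" (480x640x3 uint8, red, green, blue), "vfov" (degrees; the focal length in pixels is half the picture's height over the tangent of half this angle, whatever the lens; pixels are square), "cx", "cy" (the principal point, pixels), "distortion" ([k1, k2, p1, p2, k3] as OpenCV has them; the pictures are not rectified), "rvec" (rotation vector, rad) and "tvec" (3), from world to camera coordinates, as OpenCV has them. Camera axes: x right, y down, z forward; pixel columns grow to the right and rows downward; lengths in mm; the calibration is good to about 2 mm. A picture is of the moment at which its call begins. There is no depth.
- env.job_done(): hands the job in, once; it reports no verdict.
Trained networks look in a picture, given as the dict that the camera call returned (one of the last four; its "shot" number tells which), for a name from the list of things; names that differ only in an ending like _2 or _b are one class to them, and where a whole thing is asked for, a point or a joint stands for the part that bears it (a point fixed in the world has none). Each returns a list of dicts, best first, with "confidence" (0 to 1); they miss things now and then, are a little off and sometimes report something else, mostly with a low value. They report only what shows in the picture. A call takes as long as a camera call.
- nets.look_for(picture, thing): "point" ([x, y, z] in mm, in the coordinates of the camera as it stood for that picture, good to about 4 mm: the middle of the surface that is visible of it).
- nets.mark_of(picture, thing): "point" ([x, y, z] in mm, in the coordinates of the camera as it stood for that picture, good to about 4 mm: a listed point, or the origin of a listed thing).
The state is a dict: "t": time; "joints": joint angles; "qvel": joint speeds; "tau": joint torques, N m; "eef_pos": TCP position; "tcp_rot": TCP orientation; "ft_force": force on the tool from outside, world axes, zero at the start; "moment": the same for the moment, N m; "opening": opening from 0.0 (shut) to 1.0 (fully open).
Only numpy, scipy, OpenCV 4.12 (cv2) and the standard library are available. Lean on these libraries where they do the work, as an engineer would, in place of code of your own. Each camera call takes 0.05 s, during which the arm holds its last target. There are 200 camera calls.

TASK

Take the grey lid off the blue parts tote, lay it flat in the aluminium lid tray and let go of it. Then lift the tote by its black grip tab clear off the worktop and tilt it by 25 degrees or more so that its yellow picking corner is the lowest, until all three strap seals have slid down together into that corner, and finish still holding it like that, still, in the air with every part at least 5 cm above the worktop. Leave everything else where it is.

Things in the scene. Friction and masses are not known exactly. Their poses are not given: they have to be found in the camera images.
- tote: Blue plastic parts tote, 0.2 to 0.3 kg, loose, open-topped under its lid: outside 166 (x) x 116 (y) x 55 mm, walls and floor 3 mm. Origin: centre of its underside; z up. Black upright grip tab at its +x end, which starts on the side away from the robot (yaw -25 to 50 degrees). Its -x, +y corner is the picking corner: yellow plates outside, yellow 60 mm square on the floor inside.
- grip_tab (a point): Point to grip the tote by, on the black tab: 92 mm along tote +x and 82 mm up from the tote's origin; axes as the tote's. The tab is 12 mm thick (tote x), 42 mm wide (tote y), its top 100 mm above the tote's underside, 45 mm above the rim; 3 mm gap to the end wall. Free on both faces once the lid is off.
- pick_corner (a point): The inner floor corner of the tote at the yellow picking corner (where floor and both walls meet, 80 mm along tote -x, 55 mm along tote +y and 3 mm up from the tote's origin). The parts must end here.
- low_corner (a point): The outer bottom corner of the tote at the yellow picking corner (83 mm along tote -x, 58 mm along tote +y from the origin, level with the underside).
- lid: Loose grey lid lying on the tote's rim, 0.10 kg: plate 166 (x) x 116 (y) x 4 mm; below it a 154 x 104 mm lip 6 mm deep that sits inside the tote's walls with 3 mm play all round. Lifts straight off. Origin: centre of the underside of the lip (plate 6 to 10 mm above it); x along its length, z up.
- lid_grip (a point): Point to grip the lid by: the black bar on its top, 50 mm long (lid x), 16 mm wide (lid y), from 10 to 40 mm above the lid's origin; this point is on the bar, 28 mm above the origin.
- lid_tray: Shallow aluminium tray with a black rubber floor, fixed to the worktop, that holds the lid: inside 184 mm (x) by 134 mm (y), floor 4 mm thick, rim 14 mm above the worktop. Origin: centre of its underside; x along its length, z up. The lid, right way up, lies in it with 9 mm play all round, either way about; the lid's origin is then 4 mm above the tray's.
- seal_1: Bright steel strap seal, 17 x 28 x 8 mm, 12 g, lying loose in the tote under the lid, at the start well away from the picking corner. Origin: centre of its underside. It slides on the tote's floor when that is tilted by more than 7 to 11 degrees (friction about 0.15), but may hang on a wall or another seal: changing the tilt's direction to and fro, or tilting more, frees it.
- seal_2: Bright steel strap seal, 17 x 28 x 8 mm, 12 g, lying loose in the tote under the lid, at the start well away from the picking corner. Origin: centre of its underside. It slides on the tote's floor when that is tilted by more than 7 to 11 degrees (friction about 0.15), but may hang on a wall or another seal: changing the tilt's direction to and fro, or tilting more, frees it.
- seal_3: Bright steel strap seal, 17 x 28 x 8 mm, 12 g, lying loose in the tote under the lid, at the start well away from the picking corner. Origin: centre of its underside. It slides on the tote's floor when that is tilted by more than 7 to 11 degrees (friction about 0.15), but may hang on a wall or another seal: changing the tilt's direction to and fro, or tilting more, frees it.
- tape_measure: Teal tape measure, 40 x 91 x 67 mm, at the left of the work. Origin: centre of its underside. Loose; leave it where it is.
- glue_stick: White glue stick with a red upper part, standing, 30 mm across, 95 mm high, behind the work. Origin: centre of its underside. Loose; leave it where it is.
- elec_tape: Black roll of electrical tape lying flat, 58 mm across, 19 mm high, between the tote and the tray, on the robot's side. Origin: centre of its underside. Loose; leave it where it is.
- marker_1: White marker pen with a black cap, 135 mm long, at the right of the work. Origin: centre of its underside. Loose; leave it where it is.
- orange_spool: Orange spool of cord, 62 mm across, 32 mm high, at the right of the work. Origin: centre of its underside. Loose; leave it where it is.

How it is judged:
By the outcome, as a careful person would: the job done as asked, in the order asked, and still so for the second after the job is handed in, while the arm keeps its last pose, push and grip.
It also fails if it takes over 54 s, if anything falls off the work surface, if the arm or the gripper's body presses on something with over 40 N, if the wrist force passes 120 N, or if a joint passes its speed limit or range.

## Working session

There is one attempt and no reset: what is moved stays moved. The work goes in short steps, Python scripts to look and compute and a tool call to move; the robot and the scene stay as the last step left them, time stands still between calls to the robot, and variables do not carry over. Pictures are saved under pics/ and viewed, about 8 in all and at most 12, crops included, and the job is handed in when it is done.

Besides the shell and the picture viewer there is one more tool, called after ">>>" by a JSON object that holds its "op" and its "data". apply_moves: Moves the arm, as the interface text tells. Its arguments: {"type":"object","properties":{"increments":{"type":"array"}},"required":["increments"]}

```bash
ls; mkdir -p pics; cat > h.py <<'E'
import numpy as np, cv2
from scipy.spatial.transform import Rotation as R
from cell import readout, read_camera, env, nets
def w(p,pt):
    M=cv2.Rodrigues(np.array(p["rvec"],float))[0]; return M.T@(np.array(pt,float)-np.array(p["tvec"],float).ravel())
def K(p):
    f=240/np.tan(np.radians(p["vfov"]/2)); return np.array([[f,0,p["cx"]],[0,f,p["cy"]],[0,0,1.]])
def proj(p,X): return cv2.projectPoints(np.array(X,float).reshape(-1,1,3),np.array(p["rvec"],float),np.array(p["tvec"],float),K(p),np.array(p["distortion"],float))[0].reshape(-1,2)
def onz(p,uv,z):
    n=cv2.undistortPoints(np.array(uv,float).reshape(-1,1,2),K(p),np.array(p["distortion"],float)).reshape(-1,2)
    M=cv2.Rodrigues(np.array(p["rvec"],float))[0]; c=-M.T@np.array(p["tvec"],float).ravel()
    d=np.c_[n,np.ones(len(n))]@M; return c+d*((z-c[2])/d[:,2])[:,None]
def save(p,n): cv2.imwrite("pics/"+n,p["img"][:,:,::-1])
def tool(): s=readout.state(); return np.array(s["eef_pos"]),R.from_euler("xyz",s["tcp_rot"])
E
python3 - <<'E'
from h import *
print(readout.state(), env.grip_point_offset)
for c in ("top","scene"):
    p=read_camera(c); save(p,c+"0.png"); print(c)
    for t in ["tote","grip_tab","low_corner","lid","lid_grip","lid_tray","tape_measure","glue_stick","elec_tape","marker_1","orange_spool"]:
        for f in (nets.look_for,nets.mark_of):
            r=f(p,t)
            print(t,f.__name__,[(np.round(w(p,q["point"])).tolist(),round(q["confidence"],2)) for q in r[:2]])
E
```

```text
pics
{'t': 0.0, 'joints': array([ 1.04740836e+00,  4.91540075e-01,  1.55943375e+00, -1.21073802e-05,
        1.09171735e+00, -1.05601674e-01]), 'qvel': array([ 0.00056953, -0.00120561,  0.00011852,  0.0018229 ,  0.00059761,
       -0.00043102]), 'tau': array([-1.72152089e-03, -6.12676692e+01, -2.58177406e+01,  6.91392459e-02,
        4.84309229e-02, -1.26349960e-04]), 'eef_pos': array([253.44779339, 571.04054698, 214.07926472]), 'tcp_rot': array([-1.57188986e+00,  1.05112074e-04, -4.17780765e-01]), 'ft_force': array([ 0.3421283 ,  0.06858255, -0.62690043]), 'moment': array([ 0.01816275,  0.01182639, -0.00590809]), 'opening': 0.997428225455551} 18.8
top
tote call [([550.0, 190.0, 54.0], 0.56), ([511.0, 203.0, 60.0], 0.18)]
tote call []
grip_tab call [([553.0, 190.0, 50.0], 0.53)]
grip_tab call [([605.0, 189.0, 80.0], 0.73), ([522.0, -208.0, -3.0], 0.4)]
low_corner call [([555.0, 192.0, 48.0], 0.61)]
low_corner call [([440.0, 275.0, -4.0], 0.63)]
lid call [([511.0, 206.0, 62.0], 0.74)]
lid call [([511.0, 204.0, 50.0], 0.68), ([520.0, -212.0, 1.0], 0.47)]
lid_grip call [([509.0, 202.0, 
[... 989 characters left out ...]
0.68)]
lid call [([510.0, 207.0, 47.0], 0.95)]
lid_grip call [([503.0, 194.0, 62.0], 0.55)]
lid_grip call [([512.0, 201.0, 76.0], 0.67)]
lid_tray call [([512.0, -213.0, 5.0], 0.63), ([501.0, 193.0, 57.0], 0.17)]
lid_tray call [([522.0, -209.0, 0.0], 0.91)]
tape_measure call [([451.0, 434.0, 42.0], 0.65)]
tape_measure call [([468.0, 442.0, 3.0], 0.77)]
glue_stick call [([722.0, 7.0, 59.0], 0.57)]
glue_stick call [([736.0, 14.0, -2.0], 0.72)]
elec_tape call []
elec_tape call [([366.0, 14.0, -1.0], 0.64), ([521.0, -210.0, 1.0], 0.48)]
marker_1 call []
marker_1 call [([441.0, -390.0, -0.0], 0.88)]
orange_spool call [([586.0, -421.0, 27.0], 0.56)]
orange_spool call [([596.0, -419.0, -2.0], 0.72)]
```

View pics/top0.png

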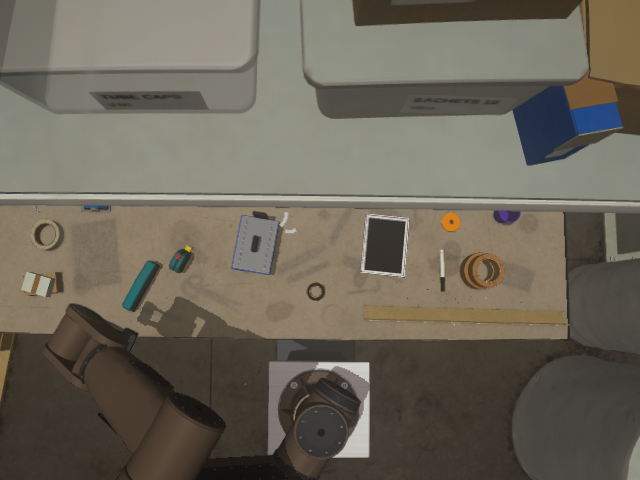

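View pics/scene0.png

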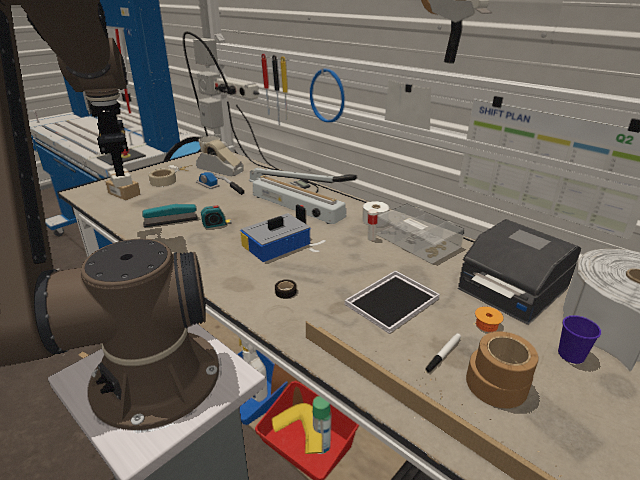

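Top view: tote around (257,244) with its tab up at (261,215); tray with corners near (368,213), (409,218), (404,277) and (361,271). Scene view: tote at (275,240) with its yellow corner on the left at (245,240); tray at (392,299); glue stick behind the work at (374,220). The networks agree with both pictures. Next I refine the yaws by fitting outlines in both views.

```bash
python3 - <<'E'
from h import *
p=read_camera("top"); s=read_camera("scene")
print("top cam",w(p,[0,0,0]),"scene",w(s,[0,0,0]))
def rect(uv,z): 
    P=onz(p,uv,z)[:,:2].astype(np.float32); return cv2.minAreaRect(P)
h=cv2.cvtColor(p["img"],cv2.COLOR_RGB2HSV)
# tray: rubber floor dark
def comp(m,c):
    n,l,st,ce=cv2.connectedComponentsWithStats(m.astype(np.uint8)); k=l[c[1],c[0]]; ys,xs=np.nonzero(l==k); return np.c_[xs,ys]
t=comp(h[:,:,2]<75,(385,245)); print("trayfloor",len(t),rect(t,4))
box=lambda cx,cy,yaw,L,W,z:np.array([[cx+a*L*np.cos(yaw)-b*W*np.sin(yaw),cy+a*L*np.sin(yaw)+b*W*np.cos(yaw),z] for a,b in((-.5,-.5),(.5,-.5),(.5,.5),(-.5,.5))])
def draw(im,pts,c): cv2.polylines(im,[np.int32(np.round(pts*8))],True,c,1,cv2.LINE_AA,3)
yaw=-np.radians(8.5)
(cx,cy),_,a=rect(t,4)
out=[]
for q,(x0,y0,x1,y1) in((p,(220,195,430,290)),(s,(230,190,450,340))):
    im=q["img"].copy()
    im=cv2.resize(im[y0:y1,x0:x1],None,fx=3.5,fy=3.5,interpolation=cv2.INTER_CUBIC)
    D=lambda X,c:draw(im,(proj(q,X)-[x0,y0]+.5)*3.5,c)
    D(box(510,205,yaw,166,116,59),(255,0,0)); D(box(510,205,yaw,50,16,89),(0,255,0))
    tx=510+92*np.cos(yaw);ty=205+92*np.sin(yaw); D(box(tx,ty,yaw,12,42,100),(255,255,0))
    ay=np.radians(a if a<45 else a-90)
    D(box(521,-207,ay,184,134,14),(255,0,0))
    out.append(im)
wd=max(i.shape[1] for i in out)
out=[cv2.copyMakeBorder(i,0,0,0,wd-i.shape[1],cv2.BORDER_CONSTANT) for i in out]
f=np.vstack(out); k=800/f.shape[1]; k=min(k,600/f.shape[0])
cv2.imwrite("pics/a.png",out[0][:,:,::-1]); cv2.imwrite("pics/b.png",out[1][:,:,::-1]); print([o.shape for o in out])
E
```

```text
top cam [ 350.08329952   38.96993351 1671.74188993] scene [-251.50843034 -671.90903516  685.89860366]
trayfloor 1841 ((519.0225219726562, -208.10952758789062), (115.83255004882812, 165.89759826660156), 84.75746154785156)
[(332, 770, 3), (525, 770, 3)]
```

View pics/a.png

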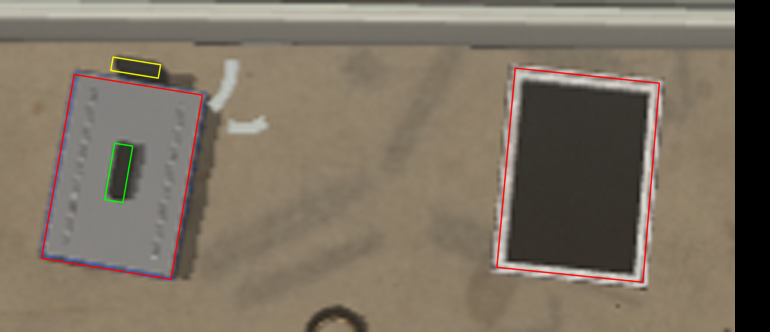

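View pics/b.png

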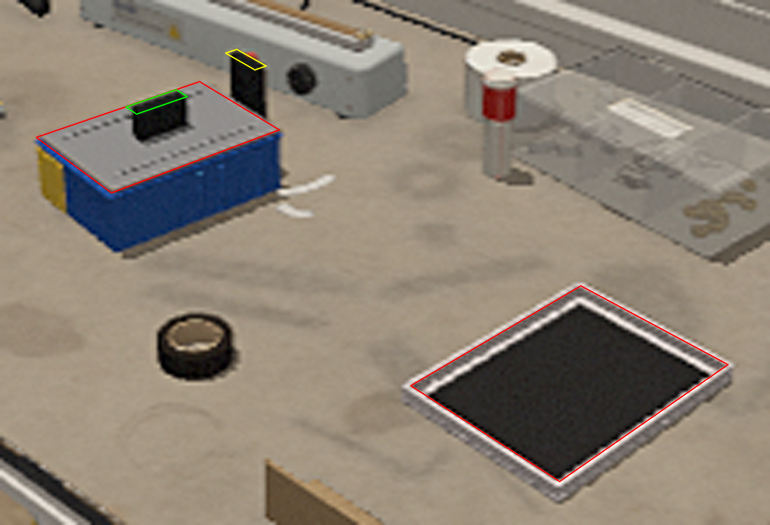

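Both fits overlay well. The tote is at (510,205) with yaw −8.5°, and the tray at (520,−207.5) with yaw −5.2°. In the overlay the tote, bar and tab outlines match to about 2 mm. Now the planner helper.

```bash
cat >> h.py <<'E'
def down(yaw): return R.from_euler("xyz",[-90,0,yaw],degrees=True)
def plan(P,Q,n,op,start=None):
    """rows from the current (or given) pose to pos P, rot Q in n equal steps"""
    p0,r0=start or tool(); v=(r0.inv()*Q).as_rotvec(degrees=True)
    d=np.array(P,float)-p0
    for i in range(n):
        ri=r0*R.from_rotvec(v*i/n,degrees=True)
        print([[round(float(x),2) for x in ri.inv().apply(d/n)/10],[round(float(x),1) for x in v/n],op])
    return np.array(P,float),Q
E
python3 - <<'E'
from h import *
a=plan([510,205,160],down(-8.5),9,9.5); plan([510,205,110],down(-8.5),1,9.5,a)
E
```

```text
[[4.26, 0.61, -2.56], [-0.0, -1.7, 0.0], 9.5]
[[4.18, 0.61, -2.69], [-0.0, -1.7, 0.0], 9.5]
[[4.09, 0.61, -2.81], [-0.0, -1.7, 0.0], 9.5]
[[4.01, 0.61, -2.93], [-0.0, -1.7, 0.0], 9.5]
[[3.92, 0.61, -3.05], [-0.0, -1.7, 0.0], 9.5]
[[3.83, 0.61, -3.17], [-0.0, -1.7, 0.0], 9.5]
[[3.73, 0.61, -3.28], [-0.0, -1.7, 0.0], 9.5]
[[3.63, 0.61, -3.39], [-0.0, -1.7, 0.0], 9.5]
[[3.53, 0.61, -3.5], [-0.0, -1.7, 0.0], 9.5]
[[0.0, 5.0, -0.0], [0.0, 0.0, 0.0], 9.5]
```

>>> {"op": "apply_moves", "data": {"increments": [[[4.3,0.6,-2.6],[0,-1.7,0],9.5],[[4.2,0.6,-2.7],[0,-1.7,0],9.5],[[4.1,0.6,-2.8],[0,-1.7,0],9.5],[[4.0,0.6,-2.9],[0,-1.7,0],9.5],[[3.9,0.6,-3.0],[0,-1.7,0],9.5]]}}

```text
t: 3.02
eef_pos: [399.4, 365.4, 184.1]
tcp_rot: [-1.568, -0.001, -0.259]
ft_force: [0.3, 0.4, 0.0]
opening: 1.0
```

>>> {"op": "apply_moves", "data": {"increments": [[[3.8,0.6,-3.2],[0,-1.7,0],9.5],[[3.7,0.6,-3.3],[0,-1.7,0],9.5],[[3.6,0.6,-3.4],[0,-1.7,0],9.5],[[3.5,0.6,-3.5],[0,-1.7,0],9.5],[[0,0,0],[0,0,0],9.5]]}}

```text
t: 3.65
eef_pos: [518.9, 195.5, 159.5]
tcp_rot: [-1.568, -0.003, -0.14]
ft_force: [-0.4, 0.3, -0.7]
opening: 1.003
```

```bash
python3 - <<'E'
from h import *
print(readout.state()["joints"]); a=tool(); print(a[0],a[1].as_euler("xyz",degrees=True))
a=plan([510,205,110],down(-8.5),2,9.5); plan([510,205,62],down(-8.5),2,9.5,a)
E
```

```text
[ 0.24026464  0.45456     1.79844866  0.00230311  0.88467677 -1.19231396]
[518.93081763 195.48433882 159.45582797] [-89.8221306   -0.17010765  -8.00295781]
[[-0.52, 2.47, 0.4], [-0.1, 0.2, 0.1], 9.5]
[[-0.51, 2.47, 0.4], [-0.1, 0.2, 0.1], 9.5]
[[0.0, 2.4, -0.0], [0.0, 0.0, 0.0], 9.5]
[[0.0, 2.4, -0.0], [0.0, 0.0, 0.0], 9.5]
```

>>> {"op": "apply_moves", "data": {"increments": [[[-0.5,2.5,0.4],[-0.1,0.2,0.1],9.5],[[-0.5,2.5,0.4],[-0.1,0.2,0.1],9.5],[[0,1,0],[0,0,0],9.5],[[0,0,0],[0,0,0],9.5],[[0,0,0],[0,0,0],9.5]]}}

```text
t: 4.28
eef_pos: [510.1, 206.9, 99.9]
tcp_rot: [-1.57, -0.002, -0.147]
ft_force: [0.5, 0.3, -0.9]
opening: 0.999
```

```bash
python3 - <<'E'
from h import *
a=tool(); print(a[0],a[1].as_euler("xyz",degrees=True))
plan([510,205,62],down(-8.5),2,9.5)
p=read_camera("scene"); im=p["img"][190:270,220:320]; cv2.imwrite("pics/c.png",cv2.resize(im,None,fx=6,fy=6)[:,:,::-1])
E
```

```text
[510.0870476  206.88880798  99.86892358] [-89.94046385  -0.10309143  -8.43754095]
[[0.01, 1.89, -0.1], [-0.0, 0.0, 0.1], 9.5]
[[0.01, 1.89, -0.1], [-0.0, 0.0, 0.1], 9.5]
```

View pics/c.png

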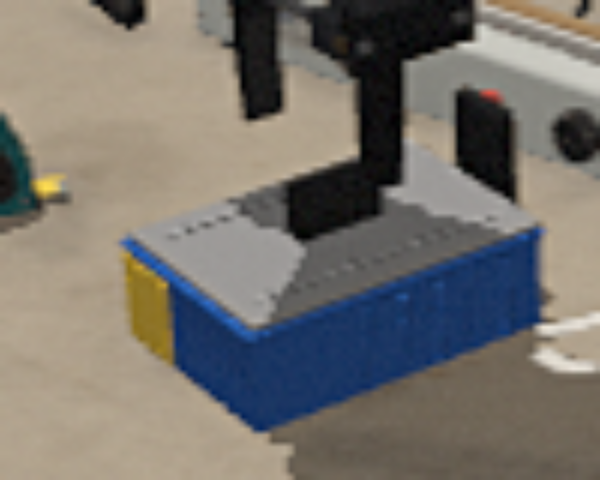

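The crop shows the fingers straddling the lid bar (picture 5). Going down and gripping.

>>> {"op": "apply_moves", "data": {"increments": [[[0,1.9,-0.1],[0,0,0.1],9.5],[[0,1.5,0],[0,0,0],9.5],[[0,0.3,0],[0,0,0],9.5],[[0,0,0],[0,0,0],5],[[0,0,0],[0,0,0],3]]}}

```text
t: 4.95
eef_pos: [511.6, 206.3, 64.4]
tcp_rot: [-1.568, -0.004, -0.147]
ft_force: [-0.4, -0.7, 0.2]
opening: 0.846
```

>>> {"op": "apply_moves", "data": {"increments": [[[0,0,0],[0,0,0],0.5],[[0,0,0],[0,0,0],0.5],[[0,0,0],[0,0,0],0.5],[[0,0,0],[0,0,0],0.5],[[0,0,0],[0,0,0],0.5]]}}

```text
t: 5.58
eef_pos: [512.0, 206.4, 65.3]
tcp_rot: [-1.567, -0.006, -0.147]
ft_force: [0.4, -0.6, 0.6]
opening: 0.324
```

>>> {"op": "apply_moves", "data": {"increments": [[[0,0.1,0],[0,0,0],0.5],[[0,0,0],[0,0,0],0.5],[[0,0,0],[0,0,0],0.5],[[0,0,0],[0,0,0],0.5],[[0,-1,0],[0,0,0],0.5]]}}

```text
t: 6.2
eef_pos: [511.5, 206.2, 74.0]
tcp_rot: [-1.568, -0.004, -0.147]
ft_force: [0.0, 0.8, -1.9]
opening: 0.169
```

```bash
python3 - <<'E'
from h import *
a=tool(); print(a[0],a[1].as_euler("xyz",degrees=True))
b=plan([510,206,160],down(-8.5),3,.5)
b=plan([520,-207.5,150],down(-5.2),10,.5,b)
E
```

```text
[511.47227153 206.15690504  74.04363541] [-89.84178972  -0.23818876  -8.45031802]
[[-0.04, -2.87, -0.0], [-0.1, 0.0, 0.1], 0.5]
[[-0.04, -2.87, -0.01], [-0.1, 0.0, 0.1], 0.5]
[[-0.04, -2.87, -0.01], [-0.1, 0.0, 0.1], 0.5]
[[0.71, 0.1, -4.07], [-0.0, -0.3, 0.0], 0.5]
[[0.69, 0.1, -4.08], [-0.0, -0.3, 0.0], 0.5]
[[0.66, 0.1, -4.08], [-0.0, -0.3, 0.0], 0.5]
[[0.64, 0.1, -4.09], [-0.0, -0.3, 0.0], 0.5]
[[0.62, 0.1, -4.09], [-0.0, -0.3, 0.0], 0.5]
[[0.59, 0.1, -4.09], [-0.0, -0.3, 0.0], 0.5]
[[0.57, 0.1, -4.1], [-0.0, -0.3, 0.0], 0.5]
[[0.55, 0.1, -4.1], [-0.0, -0.3, 0.0], 0.5]
[[0.52, 0.1, -4.1], [-0.0, -0.3, 0.0], 0.5]
[[0.5, 0.1, -4.11], [-0.0, -0.3, 0.0], 0.5]
```

Opening is 0.169 × 95 = 16 mm, so the bar is held. Lift and carry.

>>> {"op": "apply_moves", "data": {"increments": [[[0,-2.9,0],[0,0,0.1],0.5],[[0,-2.9,0],[0,0,0.1],0.5],[[0,-2.9,0],[0,0,0],0.5],[[0.5,-0.3,-2.5],[0,0,0],0.5],[[0.7,0,-4.0],[0,-0.3,0],0.5]]}}

```text
t: 6.82
eef_pos: [513.6, 140.6, 170.1]
tcp_rot: [-1.567, -0.003, -0.138]
ft_force: [-0.1, -0.9, -0.8]
opening: 0.168
```

>>> {"op": "apply_moves", "data": {"increments": [[[0.7,0,-4.1],[0,-0.3,0],0.5],[[0.7,0,-4.1],[0,-0.3,0],0.5],[[0.6,0,-4.1],[0,-0.3,0],0.5],[[0.6,0,-4.1],[0,-0.3,0],0.5],[[0.6,0,-4.1],[0,-0.3,0],0.5]]}}

```text
t: 7.45
eef_pos: [519.1, -72.7, 173.0]
tcp_rot: [-1.566, -0.007, -0.11]
ft_force: [-0.1, 0.5, -0.3]
opening: 0.167
```

>>> {"op": "apply_moves", "data": {"increments": [[[0.6,0,-4.1],[0,-0.3,0],0.5],[[0.6,0,-4.1],[0,-0.3,0],0.5],[[0.5,0,-4.1],[0,-0.3,0],0.5],[[0.3,0,-2.0],[0,-0.3,0],0.5],[[0,0,0],[0,0,0],0.5]]}}

```text
t: 8.07
eef_pos: [523.7, -224.3, 175.5]
tcp_rot: [-1.567, -0.01, -0.092]
ft_force: [-0.7, 0.4, -1.2]
opening: 0.16
```

```bash
python3 - <<'E'
from h import *
a=tool(); print(a[0],a[1].as_euler("xyz",degrees=True))
b=plan([520,-207.5,70],down(-5.2),5,.5)
p=read_camera("scene"); save(p,"d.png")
for n,t in ((nets.mark_of,"lid"),(nets.mark_of,"tote")): print(t,[(np.round(w(p,q["point"])),q["confidence"]) for q in n(p,t)[:2]])
E
```

```text
[ 523.65743359 -224.29434457  175.50238167] [-89.79224919  -0.55514593  -5.24537628]
[[-0.12, 2.11, 0.32], [-0.0, -0.0, 0.1], 0.5]
[[-0.12, 2.11, 0.32], [-0.0, -0.0, 0.1], 0.5]
[[-0.12, 2.11, 0.32], [-0.0, -0.0, 0.1], 0.5]
[[-0.11, 2.11, 0.32], [-0.0, -0.0, 0.1], 0.5]
[[-0.11, 2.11, 0.33], [-0.0, -0.0, 0.1], 0.5]
lid [(array([ 520., -224.,  161.]), 0.93)]
tote [(array([513., 202.,   8.]), 0.82)]
```

View pics/d.png

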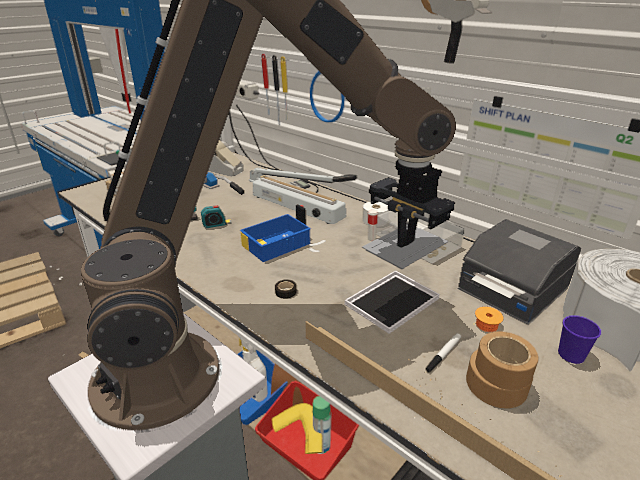

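The lid is held level, with the open tote behind it at (275,237) and the tray at (392,299) in view. Lowering.

>>> {"op": "apply_moves", "data": {"increments": [[[-0.1,2.5,0.4],[0,0,0.1],0.5],[[-0.1,2.5,0.4],[0,0,0.1],0.5],[[0,2.5,0.4],[0,0,0.1],0.5],[[0,1.6,0.3],[0,0,0.1],0.5],[[0,0,0],[0,0,0],0.5]]}}

```text
t: 8.85
eef_pos: [524.6, -202.0, 83.8]
tcp_rot: [-1.567, -0.004, -0.084]
ft_force: [-0.2, -0.1, -1.0]
opening: 0.165
```

```bash
python3 - <<'E'
from h import *
a=tool(); print(a[0],a[1].as_euler("xyz",degrees=True))
b=plan([521.5,-207.5,22],down(-5.2),3,.5)
E
```

```text
[ 524.60812672 -201.9545008    83.7978548 ] [-89.80571555  -0.23329486  -4.82431111]
[[-0.1, 2.06, -0.2], [-0.1, 0.1, 0.1], 0.5]
[[-0.09, 2.06, -0.2], [-0.1, 0.1, 0.1], 0.5]
[[-0.09, 2.06, -0.2], [-0.1, 0.1, 0.1], 0.5]
```

>>> {"op": "apply_moves", "data": {"increments": [[[-0.1,1.6,-0.2],[-0.1,0.1,0.1],0.5],[[-0.1,1.6,-0.2],[-0.1,0.1,0.1],0.5],[[-0.1,0.6,-0.1],[0,0.1,0],0.5],[[0,0,0],[0,0,0],0.5],[[0,0,0],[0,0,0],0.5]]}}

```text
t: 9.48
eef_pos: [521.8, -207.6, 44.6]
tcp_rot: [-1.572, -0.002, -0.09]
ft_force: [0.5, 0.0, -0.4]
opening: 0.167
```

```bash
python3 - <<'E'
from h import *
a=tool(); print(a[0],a[1].as_euler("xyz",degrees=True))
b=plan([521.5,-207.5,20],down(-5.2),3,.5)
p=read_camera("top"); save(p,"e.png")
for c in ("top","scene"):
  p=read_camera(c); print([(np.round(w(p,q["point"])),q["confidence"]) for q in nets.mark_of(p,"lid")[:2]])
im=p["img"][230:350,320:460]; cv2.imwrite("pics/e.png",cv2.resize(im,None,fx=5,fy=5)[:,:,::-1])
E
```

```text
[ 521.84940271 -207.55875576   44.63571737] [-90.07296868  -0.14295895  -5.1573518 ]
[[-0.01, 0.82, 0.0], [0.0, 0.0, 0.0], 0.5]
[[-0.01, 0.82, 0.0], [0.0, 0.0, 0.0], 0.5]
[[-0.01, 0.82, 0.0], [0.0, 0.0, 0.0], 0.5]
[(array([501., 172.,   1.]), 0.4)]
[(array([ 521., -204.,   31.]), 0.67)]
```

View pics/e.png

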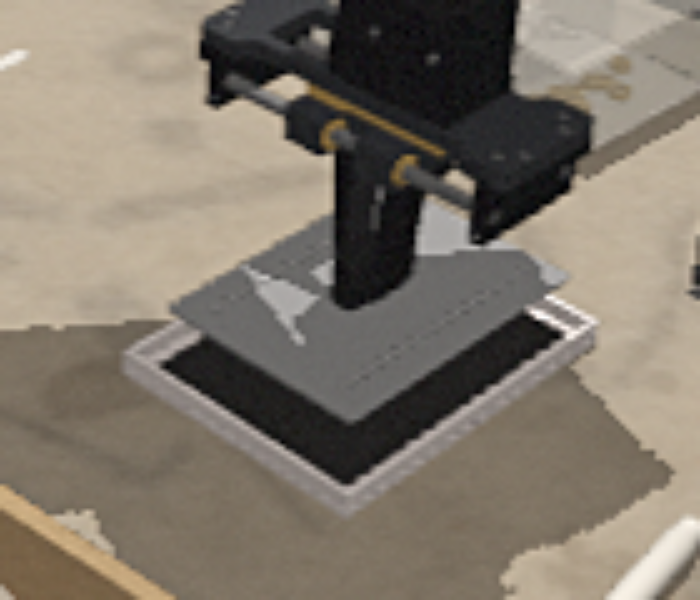

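The lid hangs squarely over the tray, its near corner (348,420) directly above the tray corner (348,485). Lower it.

>>> {"op": "apply_moves", "data": {"increments": [[[0,1.2,0],[0,0,0],0.5],[[0,0.8,0],[0,0,0],0.5],[[0,0.3,0],[0,0,0],0.5],[[0,0,0],[0,0,0],0.5],[[0,0,0],[0,0,0],0.5]]}}

```text
t: 10.35
eef_pos: [521.9, -207.4, 19.8]
tcp_rot: [-1.572, -0.002, -0.09]
ft_force: [0.2, -0.4, -0.9]
opening: 0.165
```

>>> {"op": "apply_moves", "data": {"increments": [[[0,0.2,0],[0,0,0],0.5],[[0,0.1,0],[0,0,0],0.5],[[0,0,0],[0,0,0],0.5],[[0,0,0],[0,0,0],1.5],[[0,0,0],[0,0,0],1.5]]}}

```text
t: 10.98
eef_pos: [522.3, -207.6, 19.6]
tcp_rot: [-1.573, -0.005, -0.09]
ft_force: [-0.2, 0.3, -1.0]
opening: 0.166
```

>>> {"op": "apply_moves", "data": {"increments": [[[0,0.2,0],[0,0,0],0.5],[[0,0.2,0],[0,0,0],0.5],[[0,0.1,0],[0,0,0],0.5],[[0,0,0],[0,0,0],3],[[0,0,0],[0,0,0],5]]}}

```text
t: 11.6
eef_pos: [522.5, -207.8, 19.3]
tcp_rot: [-1.574, -0.007, -0.09]
ft_force: [-0.1, -0.5, 0.0]
opening: 0.323
```

>>> {"op": "apply_moves", "data": {"increments": [[[0,0,0],[0,0,0],9.5],[[0,0,0],[0,0,0],9.5],[[0,0,0],[0,0,0],9.5],[[0,0,0],[0,0,0],9.5],[[0,-3,0],[0,0,0],9.5]]}}

```text
t: 12.22
eef_pos: [521.4, -207.2, 47.4]
tcp_rot: [-1.572, -0.003, -0.09]
ft_force: [0.3, -0.9, 0.5]
opening: 0.843
```

>>> {"op": "apply_moves", "data": {"increments": [[[0,-4,0],[0,0,0],9.5],[[0,-4,0],[0,0,0],9.5],[[0,-3,0],[0,0,0],9.5],[[0,0,0],[0,0,0],9.5],[[0,0,0],[0,0,0],9.5]]}}

```text
t: 12.85
eef_pos: [521.0, -207.0, 161.7]
tcp_rot: [-1.573, -0.004, -0.09]
ft_force: [0.5, 0.9, -0.5]
opening: 0.999
```

```bash
python3 - <<'E'
from h import *
a=tool(); print(a[0],a[1].as_euler("xyz",degrees=True))
yaw=-8.5; y=np.radians(yaw)
T=np.array([510+91*np.cos(y)-0,205+91*np.sin(y),0]); print(T)
b=plan([600,191.4,165],down(yaw-90),11,9.5)
box=lambda cx,cy,yaw,L,W,z:np.array([[cx+a*L*np.cos(yaw)-b*W*np.sin(yaw),cy+a*L*np.sin(yaw)+b*W*np.cos(yaw),z] for a,b in((-.5,-.5),(.5,-.5),(.5,.5),(-.5,.5))])
out=[]
for c,(x0,y0,x1,y1) in(("top",(220,195,430,290)),("scene",(230,190,450,340))):
    p=read_camera(c)
    for t in ("tote","grip_tab","low_corner","pick_corner","lid","seal_1"): print(t,[(np.round(w(p,q["point"])),round(q["confidence"],2)) for q in nets.mark_of(p,t)[:3]])
    im=cv2.resize(p["img"][y0:y1,x0:x1],None,fx=2.4,fy=2.4,interpolation=cv2.INTER_CUBIC)
    for X in (box(510,205,y,166,116,55),box(510+92*np.cos(y),205+92*np.sin(y),y,12,42,100)):
        cv2.polylines(im,[np.int32(np.round((proj(p,X)-[x0,y0]+.5)*2.4))],True,(255,0,0),1)
    out.append(cv2.copyMakeBorder(im,0,0,0,540-im.shape[1],cv2.BORDER_CONSTANT))
cv2.imwrite("pics/f.png",np.vstack(out)[:,:,::-1])
E
```

```text
[ 521.02227286 -206.96060297  161.65780544] [-90.113261    -0.24542727  -5.16635027]
[600.00044357 191.54934359   0.        ]
[[0.39, -0.04, 3.67], [-0.0, 8.5, 0.0], 9.5]
[[-0.16, -0.04, 3.69], [-0.0, 8.5, 0.0], 9.5]
[[-0.7, -0.04, 3.63], [-0.0, 8.5, 0.0], 9.5]
[[-1.23, -0.04, 3.48], [-0.0, 8.5, 0.0], 9.5]
[[-1.73, -0.04, 3.26], [-0.0, 8.5, 0.0], 9.5]
[[-2.19, -0.04, 2.97], [-0.0, 8.5, 0.0], 9.5]
[[-2.6, -0.04, 2.62], [-0.0, 8.5, 0.0], 9.5]
[[-2.96, -0.04, 2.2], [-0.0, 8.5, 0.0], 9.5]
[[-3.25, -0.03, 1.74], [-0.0, 8.5, 0.0], 9.5]
[[-3.48, -0.03, 1.24], [-0.0, 8.5, 0.0], 9.5]
[[-3.62, -0.03, 0.72], [-0.0, 8.5, 0.0], 9.5]
tote [(array([512., 201.,  -2.]), 0.67)]
grip_tab [(array([605., 188.,  82.]), 0.91), (array([551., 161.,   5.]), 0.6)]
low_corner [(array([440., 275.,  -8.]), 0.65)]
pick_corner [(array([446., 274.,   6.]), 0.9)]
lid []
seal_1 [(array([551., 162.,   8.]), 0.61), (array([503., 172.,   2.]), 0.42), (array([556., 202.,  -0.]), 0.37)]
tote [(array([511., 205.,   3.]), 0.74)]
grip_tab [(array([603., 192.,  80.]), 0.61), (array([511., 206.,   3.]), 0.52)]
low_corner [(array([442., 275.,  -1.]), 0.6)]
pick_corner [(array([441., 279.,   5.]), 0.79)]
lid [(array([ 521., -205.,    5.]), 0.65)]
seal_1 [(array([733.,  15.,  -1.]), 0.53)]
```

View pics/f.png

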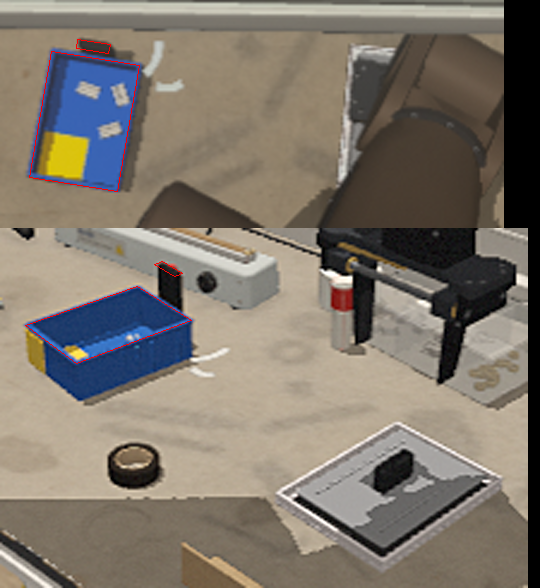

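The lid lies flat inside the tray rim in the lower half at (390,490). The three seals are near the tab end in the upper half at (88,90), (120,95) and (110,130), and the tote has not moved. Next, go over the tab.

>>> {"op": "apply_moves", "data": {"increments": [[[0.4,0,3.7],[0,8.5,0],7],[[-0.2,0,3.7],[0,8.5,0],6],[[-0.7,0,3.6],[0,8.5,0],6],[[-1.2,0,3.5],[0,8.5,0],6],[[-1.7,0,3.3],[0,8.5,0],6]]}}

```text
t: 14.18
eef_pos: [560.4, -23.3, 162.1]
tcp_rot: [-1.569, -0.006, -0.859]
ft_force: [1.1, -0.4, -0.3]
opening: 0.637
```

>>> {"op": "apply_moves", "data": {"increments": [[[-2.2,0,3.0],[0,8.5,0],6],[[-2.6,0,2.6],[0,8.5,0],6],[[-3.0,0,2.2],[0,8.5,0],6],[[-3.2,0,1.7],[0,8.5,0],6],[[-3.4,0,1.2],[0,8.5,0],6]]}}

```text
t: 14.8
eef_pos: [603.5, 161.7, 162.1]
tcp_rot: [-1.564, -0.003, -1.626]
ft_force: [-0.0, -0.4, -0.2]
opening: 0.631
```

```bash
python3 - <<'E'
from h import *
a=tool(); print(a[0],a[1].as_euler("xyz",degrees=True))
b=plan([602,191,130],down(-98.5),4,6)
E
```

```text
[603.47584828 161.66998393 162.11828925] [-89.61503494  -0.16821444 -93.15266433]
[[-0.73, 0.8, -0.08], [-0.1, 1.3, 0.0], 6]
[[-0.73, 0.8, -0.1], [-0.1, 1.3, 0.0], 6]
[[-0.73, 0.8, -0.11], [-0.1, 1.3, 0.0], 6]
[[-0.72, 0.8, -0.13], [-0.1, 1.3, 0.0], 6]
```

>>> {"op": "apply_moves", "data": {"increments": [[[-0.7,0.8,-0.1],[-0.1,1.3,0],6],[[-0.7,0.8,-0.1],[-0.1,1.3,0],6],[[-0.5,0.8,-0.1],[-0.1,1.3,0],6],[[0,0.5,0],[0,0,0],6],[[0,0,0],[0,0,0],6]]}}

```text
t: 15.42
eef_pos: [602.1, 183.2, 131.3]
tcp_rot: [-1.569, -0.003, -1.696]
ft_force: [0.9, -0.6, -0.0]
opening: 0.628
```

```bash
python3 - <<'E'
from h import *
a=tool(); print(a[0],a[1].as_euler("xyz",degrees=True))
b=plan([602,190.5,64],down(-98.5),3,6)
p=read_camera("scene"); im=p["img"][160:270,220:350]; cv2.imwrite("pics/g.png",cv2.resize(im,None,fx=5,fy=5)[:,:,::-1])
E
```

```text
[602.10477616 183.20500291 131.33925947] [-89.91553228  -0.14967789 -97.19922305]
[[-0.25, 2.24, -0.04], [-0.0, 0.4, 0.0], 6]
[[-0.24, 2.24, -0.04], [-0.0, 0.4, 0.0], 6]
[[-0.24, 2.24, -0.04], [-0.0, 0.4, 0.0], 6]
```

View pics/g.png

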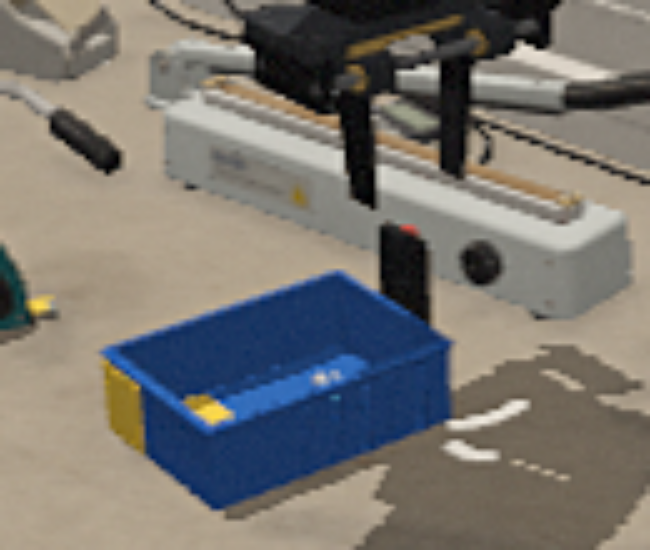

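The fingers straddle the tab in x, and it needs +7 mm in y. Descend and check the sealer's clearance.

>>> {"op": "apply_moves", "data": {"increments": [[[-0.3,2.2,0],[0,0.4,0],6],[[-0.3,2.2,0],[0,0.4,0],6],[[-0.1,1.5,0],[0,0.4,0],6],[[0,0.5,0],[0,0,0],6],[[0,0,0],[0,0,0],6]]}}

```text
t: 16.1
eef_pos: [604.8, 188.8, 67.9]
tcp_rot: [-1.565, -0.001, -1.719]
ft_force: [-0.1, 0.3, -0.1]
opening: 0.629
```

```bash
python3 - <<'E'
from h import *
a=tool(); print(a[0],a[1].as_euler("xyz",degrees=True))
b=plan([602,190.5,64],down(-98.5),1,6)
p=read_camera("scene"); print(onz(p,[[328,223],[254,197]],0))
q=proj(p,[[*onz(p,[[328,223]],0)[0][:2],h] for h in (50,70,90,110)]); print(q)
E
```

```text
[604.84851893 188.81484333  67.93723197] [-8.96849542e+01 -7.36060246e-02 -9.85020081e+01]
[[-0.13, 0.39, -0.31], [-0.3, -0.0, 0.1], 6]
[[721.06094237 182.74821825   0.        ]
 [688.83964067 516.23827178   0.        ]]
[[328.17413034 209.24124987]
 [328.24537399 203.60725   ]
 [328.31755197 197.89654422]
 [328.39068136 192.10766363]]
```

>>> {"op": "apply_moves", "data": {"increments": [[[-0.1,0.4,-0.3],[-0.3,0,0.1],5],[[0,0,0],[0,0,0],3],[[0,0,0],[0,0,0],2.5],[[0,0,0],[0,0,0],2.5],[[0,0,0],[0,0,0],2.5]]}}

```text
t: 16.77
eef_pos: [602.6, 190.5, 65.5]
tcp_rot: [-1.568, 0.002, -1.719]
ft_force: [0.2, 0.6, -0.2]
opening: 0.269
```

>>> {"op": "apply_moves", "data": {"increments": [[[0,0.1,0],[0,0,0],0.2],[[0,0.1,0],[0,0,0],0.2],[[0,0,0],[0,0,0],0.2],[[0,0,0],[0,0,0],0.2],[[0,0,0],[0,0,0],0.2]]}}

```text
t: 17.4
eef_pos: [602.9, 190.9, 63.9]
tcp_rot: [-1.568, 0.002, -1.72]
ft_force: [0.3, 0.7, 2.0]
opening: 0.126
```

```bash
python3 - <<'E'
from h import *
s=readout.state(); a=tool(); print(a[0],a[1].as_euler("xyz",degrees=True),s["opening"],s["ft_force"],s["joints"])
R0=a[1]
# lift to z: then tilt. tote frame from tool: tote x = -? 
yaw=np.radians(-8.5); Rt=R.from_euler("z",-8.5,degrees=True)
rel=R0.inv()*Rt
g=a[0]+np.array([0,0,18.8])          # grip point
b=plan(a[0]+[-40,0,190],R0,7,.2)
def tilt(ang,dirdeg):
    # descent direction in the tote floor plane, dirdeg from -x towards +y
    d=np.radians(dirdeg); u=np.array([-np.cos(d),np.sin(d),0]); ax=np.cross([0,0,1],u)
    return Rt*R.from_rotvec(ang*ax,degrees=True)
for ang,dd in ((32,40),):
    T=tilt(ang,dd); Q=T*rel.inv()
    P=np.array(b[0]); gp=P+[0,0,18.8]; P2=gp+Q.apply([0,18.8,0])
    low=gp+T.apply(np.array([-83,58,0])-[91,0,84]); print("low corner z",low, "rot",Q.as_euler("xyz",degrees=True))
    plan(P2,Q,6,.2,b)
E
```

```text
[602.94521402 190.86177525  63.86981915] [-89.81580378   0.14300011 -98.550827  ] 0.1255934557142275 [0.29832978 0.67996092 1.95857786] [0.20164376 0.67345483 1.67720064 0.0017489  0.78706112 0.34965566]
[[0.08, -2.72, -0.56], [0.0, 0.0, 0.0], 0.2]
[[0.08, -2.72, -0.56], [0.0, 0.0, 0.0], 0.2]
[[0.08, -2.72, -0.56], [0.0, 0.0, 0.0], 0.2]
[[0.08, -2.72, -0.56], [0.0, 0.0, 0.0], 0.2]
[[0.08, -2.72, -0.56], [0.0, 0.0, 0.0], 0.2]
[[0.08, -2.72, -0.56], [0.0, 0.0, 0.0], 0.2]
[[0.08, -2.72, -0.56], [0.0, 0.0, 0.0], 0.2]
low corner z [446.09916969 221.19295377 111.04364078] rot [ -64.24207464  -19.76405948 -103.04757356]
[[0.11, -0.05, 0.13], [4.1, -0.0, -3.4], 0.2]
[[0.11, -0.03, 0.13], [4.1, -0.0, -3.4], 0.2]
[[0.11, -0.02, 0.13], [4.1, -0.0, -3.4], 0.2]
[[0.11, 0.0, 0.13], [4.1, -0.0, -3.4], 0.2]
[[0.11, 0.02, 0.13], [4.1, -0.0, -3.4], 0.2]
[[0.11, 0.03, 0.13], [4.1, -0.0, -3.4], 0.2]
```

The opening is 12 mm, so the tab is gripped. Lifting.

>>> {"op": "apply_moves", "data": {"increments": [[[0,-1.5,0],[0,0,0],0.2],[[0,-2,-0.3],[0,0,0],0.2],[[0,-2.5,-0.5],[0,0,0],0.2],[[0,-2.5,-0.6],[0,0,0],0.2],[[0,-2.5,-0.6],[0,0,0],0.2]]}}

```text
t: 18.02
eef_pos: [581.2, 193.1, 179.9]
tcp_rot: [-1.569, 0.001, -1.719]
ft_force: [-0.0, 0.5, -2.3]
opening: 0.128
```

>>> {"op": "apply_moves", "data": {"increments": [[[0,-2.7,-0.6],[0,0,0],0.2],[[0,-2.7,-0.6],[0,0,0],0.2],[[0,-2,-0.6],[0,0,0],0.2],[[0,-1,-0.3],[0,0,0],0.2],[[0,0,0],[0,0,0],0.2]]}}

```text
t: 18.65
eef_pos: [557.9, 196.0, 274.6]
tcp_rot: [-1.561, 0.003, -1.718]
ft_force: [0.4, 0.6, -1.9]
opening: 0.123
```

```bash
python3 - <<'E'
from h import *
s=readout.state(); a=tool(); print(a[0],a[1].as_euler("xyz",degrees=True),s["opening"],s["ft_force"],s["moment"])
p=read_camera("scene"); save(p,"h.png")
for t in ("tote","grip_tab","low_corner","pick_corner"): print(t,[(np.round(w(p,q["point"])),round(q["confidence"],2)) for q in nets.mark_of(p,t)[:2]])
E
```

```text
[557.88290216 196.02606929 274.56091348] [-89.42951138   0.18820361 -98.43401101] 0.123444643976698 [ 0.39449407  0.59931611 -1.8806524 ] [-0.15515003 -0.18624764  0.00982228]
tote [(array([467., 207., 216.]), 0.72)]
grip_tab [(array([557., 198., 291.]), 0.62)]
low_corner [(array([ 523., -206.,    4.]), 0.74), (array([395., 276., 208.]), 0.73)]
pick_corner [(array([397., 280., 213.]), 0.81), (array([464., 210., 215.]), 0.3)]
```

View pics/h.png

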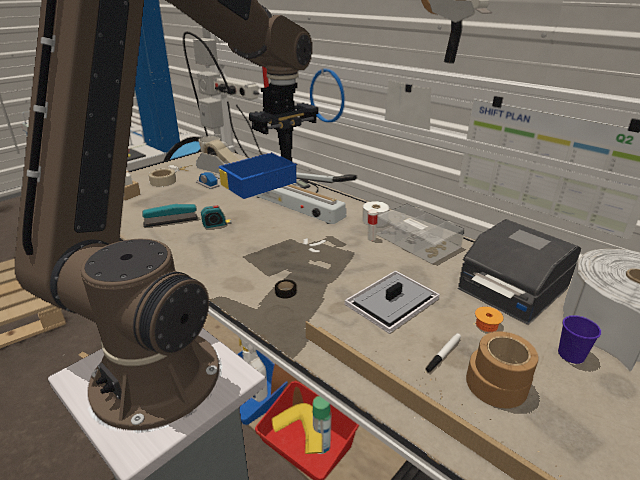

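The tote hangs level in the grip about 21 cm up, at (258,177), and nothing else has moved. That is 10 pictures so far. Tilting.

>>> {"op": "apply_moves", "data": {"increments": [[[0.1,0,0.1],[4.1,0,-3.4],0.2],[[0.1,0,0.1],[4.1,0,-3.4],0.2],[[0.1,0,0.1],[4.1,0,-3.4],0.2],[[0.1,0,0.1],[4.1,0,-3.4],0.2],[[0.1,0,0.1],[4.1,0,-3.4],0.2]]}}

```text
t: 19.52
eef_pos: [563.0, 189.0, 270.5]
tcp_rot: [-1.188, -0.297, -1.779]
ft_force: [0.3, -0.6, -1.5]
opening: 0.125
```

>>> {"op": "apply_moves", "data": {"increments": [[[0.1,0,0.1],[4.1,0,-3.4],0.2],[[0.1,0,0.1],[2,0,-2],0.2],[[0,0,0],[0,0,0],0.2],[[0,0,0],[0,0,0],0.2],[[0,0,0],[0,0,0],0.2]]}}

```text
t: 20.15
eef_pos: [563.8, 187.7, 268.8]
tcp_rot: [-1.069, -0.385, -1.821]
ft_force: [0.3, 1.1, -2.7]
opening: 0.123
```

```bash
cat >> h.py <<'E'
REL=R.from_euler("xyz",[-89.816,.143,-98.551],degrees=True).inv()*R.from_euler("z",-8.5,degrees=True)
def tote():
    P,Q=tool(); T=Q*REL; g=P-Q.apply([0,18.8,0]); o=g-T.apply([92,0,82.5]); return o,T
def report():
    s=readout.state(); o,T=tote(); z=T.as_matrix()[2]
    print("t",s["t"],"tilt",np.degrees(np.arccos(z[2])).round(1),"slope -x,+y",np.round([z[0],-z[1]],2),"low",(o+T.apply([-83,58,0])).round(),"open",round(s["opening"],3),"qv",np.abs(s["qvel"]).max().round(3))
    for c in ("scene","top"):
        p=read_camera(c)
        for t in ("seal_1","pick_corner","low_corner","tote"):
            L=nets.mark_of(p,t)[:4]; X=[w(p,q["point"]) for q in L]
            print(c,t,[(np.round(x).tolist(),"tote:",np.round(T.inv().apply(x-o)).tolist(),round(q["confidence"],2)) for x,q in zip(X,L)])
        uv=proj(p,[o+T.apply([-50,30,20])])[0]; x0,y0=[int(v) for v in np.clip(uv-[60,50],0,[520,380])]
        yield cv2.resize(p["img"][y0:y0+100,x0:x0+120],None,fx=5,fy=5,interpolation=cv2.INTER_CUBIC)
E
python3 - <<'E'
from h import *
a=tool(); print(a[0])
L=list(report()); cv2.imwrite("pics/i.png",cv2.resize(np.hstack(L),(800,333))[:,:,::-1])
E
```

```text
[563.82117561 187.67035286 268.80655786]
t 20.15 tilt 35.6 slope -x,+y [0.44 0.38] low [445. 219. 118.] open 0.123 qv 0.008
scene seal_1 [([597.0, -420.0, -5.0], 'tote:', [26.0, -434.0, -439.0], 0.75), ([503.0, 161.0, 183.0], 'tote:', [1.0, -5.0, 6.0], 0.3)]
scene pick_corner [([448.0, 221.0, 123.0], 'tote:', [-78.0, 58.0, 4.0], 0.94)]
scene low_corner [([447.0, 218.0, 120.0], 'tote:', [-80.0, 57.0, -0.0], 0.82)]
scene tote [([504.0, 162.0, 180.0], 'tote:', [1.0, -3.0, 3.0], 0.64)]
top seal_1 [([470.0, 206.0, 136.0], 'tote:', [-51.0, 45.0, -1.0], 0.49), ([467.0, 191.0, 147.0], 'tote:', [-49.0, 26.0, 3.0], 0.37), ([445.0, 205.0, 130.0], 'tote:', [-77.0, 41.0, 3.0], 0.37)]
top pick_corner [([447.0, 217.0, 121.0], 'tote:', [-79.0, 56.0, 1.0], 0.81)]
top low_corner [([447.0, 218.0, 110.0], 'tote:', [-84.0, 60.0, -8.0], 0.7)]
top tote [([503.0, 162.0, 175.0], 'tote:', [-3.0, -2.0, -1.0], 0.97)]
```

View pics/i.png

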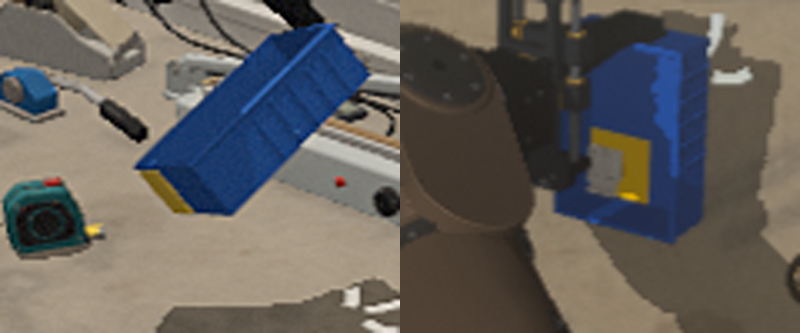

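All three seals sit as one clump on the yellow square, in the right half at (605,168). The networks give tote coordinates (−51,45), (−49,26) and (−77,41), against the corner at (−80,55). One gentle rock will pack them tighter.

>>> {"op": "apply_moves", "data": {"increments": [[[0,0,0],[4,0,4],0.2],[[0,0,0],[4,0,4],0.2],[[0,0,0],[2,0,2],0.2],[[0,0,0],[0,0,0],0.2],[[0,0,0],[0,0,0],0.2]]}}

```text
t: 21.28
eef_pos: [563.7, 188.2, 269.1]
tcp_rot: [-0.921, -0.236, -1.718]
ft_force: [-0.0, -0.0, -1.6]
opening: 0.122
```

>>> {"op": "apply_moves", "data": {"increments": [[[0,0,0],[-2,0,-4],0.2],[[0,0,0],[-2,0,-4],0.2],[[0,0,0],[-2,0,-3],0.2],[[0,0,0],[0,0,0],0.2],[[0,0,0],[0,0,0],0.2]]}}

```text
t: 21.9
eef_pos: [564.4, 189.4, 268.8]
tcp_rot: [-0.993, -0.398, -1.838]
ft_force: [-0.5, -0.9, -1.4]
opening: 0.119
```

>>> {"op": "apply_moves", "data": {"increments": [[[0,0,0],[0,0,0],0.2],[[0,0,0],[0,0,0],0.2],[[0,0,0],[0,0,0],0.2],[[0,0,0],[0,0,0],0.2],[[0,0,0],[0,0,0],0.2]]}}

```text
t: 22.52
eef_pos: [564.1, 188.7, 269.3]
tcp_rot: [-0.993, -0.396, -1.838]
ft_force: [0.3, 0.5, -2.6]
opening: 0.124
```

```bash
python3 - <<'E'
from h import *
a=tool(); print(a[0])
L=list(report()); cv2.imwrite("pics/j.png",cv2.resize(np.hstack(L),(800,333))[:,:,::-1])
p=read_camera("scene"); print([(np.round(w(p,q["point"])),q["confidence"]) for t in ("lid","tape_measure","elec_tape","glue_stick","marker_1","orange_spool") for q in nets.mark_of(p,t)[:1]])
E
```

```text
[564.06553452 188.73106585 269.3364031 ]
t 22.525 tilt 39.4 slope -x,+y [0.5  0.39] low [455. 214. 110.] open 0.124 qv 0.002
scene seal_1 []
scene pick_corner []
scene low_corner [([460.0, 209.0, 108.0], 'tote:', [-80.0, 55.0, -6.0], 0.79), ([439.0, -394.0, 1.0], 'tote:', [-140.0, -444.0, -357.0], 0.61)]
scene tote [([511.0, 160.0, 177.0], 'tote:', [1.0, -3.0, 2.0], 0.89)]
top seal_1 [([474.0, 188.0, 142.0], 'tote:', [-49.0, 27.0, 5.0], 0.57), ([479.0, 201.0, 132.0], 'tote:', [-50.0, 43.0, 0.0], 0.56), ([456.0, 198.0, 123.0], 'tote:', [-75.0, 39.0, 2.0], 0.44)]
top pick_corner [([457.0, 216.0, 114.0], 'tote:', [-79.0, 59.0, 3.0], 0.76), ([458.0, 214.0, 104.0], 'tote:', [-83.0, 61.0, -6.0], 0.49)]
top low_corner [([457.0, 214.0, 103.0], 'tote:', [-84.0, 61.0, -7.0], 0.98)]
top tote [([513.0, 159.0, 174.0], 'tote:', [1.0, -2.0, -1.0], 0.63)]
[(array([ 520., -203.,    6.]), 0.77), (array([468., 440.,   3.]), 0.74), (array([366.,  15.,  -1.]), 0.92), (array([733.,  14.,  -2.]), 0.55), (array([ 441., -390.,   -1.]), 0.62), (array([ 599., -420.,   -3.]), 0.56)]
```

View pics/j.png

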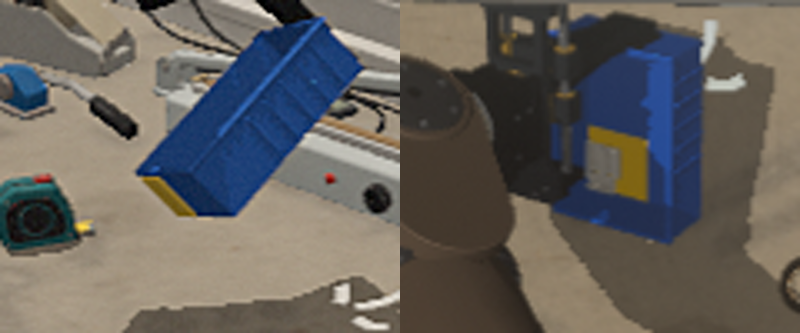

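The seals are packed tight against both walls, and rocking did not change their positions. The tilt is 39°, the lowest point is 110 mm up, and everything is still. Handing in.

```bash
python3 -c "
from h import *
print(env.job_done())"
```

```text
the job is handed in; nothing more can be done
None
```

The job is done and handed in at about 23 s of the 54 s allowed. I gripped the lid by its bar, laid it flat in the tray and let go. Then I lifted the tote by its tab, tilted it and rocked it once to pack the seals.

**Last checks before hand-in:**
- **Tote:** it was held still, tilted 39° with the yellow corner lowest. The lowest point is 110 mm above the worktop.
- **Seals:** all three were found on the yellow square and packed against both walls, at about (−75,39), (−50,43) and (−49,27) mm in tote coordinates, with the corner at (−80,55). The rock did not move them. Only the top camera could see them.
- **Lid:** it was found in the tray at (520,−203,6), within 5 mm of the tray's centre, and an earlier picture shows it lying flat inside the rim.
- **Other things:** tape measure, electrical tape, glue stick, marker and spool were all found within 6 mm of where they started, which is within the networks' error.

No check failed. Some network detections were wrong or missing, for example the spool reported once as a seal, and I left those out.

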